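Post a sample tin through the return-box flap

TASK

Push the blue-lidded sample tin across the grey apron and in through the orange hanging flap of the sample return box, following it under the flap with the fingertips until it tips over the sill inside and slides down into the box, then draw the fingers back out so that the flap swings shut behind it. Slide the tin steadily over the apron, never lifting, tipping or flicking it there, and leave the white-lidded tin, the glass bowls beside the box and the blue cup where they are.

Things in the scene. Friction and masses are not known exactly. Their poses are not given: they have to be found in the camera images.
- chute: fixed sample return box with a raised grey apron. Origin: on the table under the middle of the doorway, in its plane. x points from the apron into the box (posting direction), y along the doorway, z up. The apron is a solid flat block, top 45 mm above the table, 260 mm wide (y -130 to 130), from x = -220 mm to its sill at x = +30 mm (30 mm inside the doorway)
- box_roof (a point): middle of the box's clear roof, 117 mm above the table. The box is 260 mm wide, x = 0 to 180 mm, with clear walls. Its white front face (5 mm thick, about x = 0) has a doorway 120 mm wide (y = -60 to +60), open from the apron up to the hinge bar. Inside, from the sill, a smooth 30 degree ramp runs 37 mm down to the floor; the tin slides down it by itself once its centre is past the sill
- hinge_bar (a point): middle of the flap's hinge bar across the doorway's top: 107 mm above the table, 62 mm above the apron, bar radius 3 mm. It stops fingers pointing straight down before they have pushed the tin's centre past the sill; fingers whose tips lean forward (into the box) by 30 to 45 degrees reach under it
- flap (a joint): angle (rad) of the orange flap: 0 hanging shut, growing as its lower edge swings into the box, up to 1.45; it cannot swing outward. A plate 3 mm thick, 114 mm wide, 60 g, that falls shut by its own weight (no spring); the tin and then the fingers push it open with well under 1 N
- flap_edge (a point): middle of the flap's lower edge, 58 mm from the hinge axis; 4 mm above the apron when shut
- tin_blue: the closed round aluminium sample tin with a blue lid, 64 mm in diameter, 28 mm high, about 120 g, smooth (friction about 0.25), standing loose on the apron, to the left or right of the doorway's middle. Origin: centre of its underside, z up
- tin_white: the same tin with a white lid, on the other side of the apron; to be left alone. Origin: centre of its underside
- bowl_a: empty glass bowl, 76 mm across, 50 mm high, on the table on the +y side of the box; to be left alone. Origin: centre of its underside
- bowl_b: the same kind of glass bowl on the -y side of the box; to be left alone
- cup: blue plastic cup, 72 mm across, 85 mm high, on the table to the robot's left; to be left alone. Origin: centre of its underside
Things that resemble listed ones, but are neither listed nor needed, are in the scene too. Leave any brown or pink look-alike of the tin_blue alone.

How it is judged:
On the way, in this order (a step that is already met when the one before it is completed fails the run):
1. the blue tin is in the doorway, on the apron's sill, and holds the flap open (value of joint flap above 0.3 rad and x of tin_blue in the frame of chute between -0.03 and 0.03 m and z of tin_blue in the frame of chute above 0.025 m), for 0.05 s.
2. the blue tin has slid down into the box and the flap has swung shut behind it (x of tin_blue in the frame of chute above 0.05 m and z of tin_blue in the frame of chute below 0.04 m and value of joint flap below 0.06 rad), for 0.2 s.
At the end, for the whole second after the job is handed in: The blue-lidded tin lies still down in the box (origin over 50 mm past the doorway plane, under 40 mm above the table), the flap hangs shut (under 0.06 rad), the white-lidded tin is within 15 mm and the two bowls beside the box and the blue cup within 20 mm of where they began (all of step 2 and x of tin_blue in the frame of chute below 0.18 m and y of tin_blue in the frame of chute between -0.125 and 0.125 m and linear speed of tin_blue below 0.02 m/s and distance of tin_white from where it was at the start of the episode below 0.015 m and distance of each of bowl_a, bowl_b, cup from where it was at the start of the episode below 0.02 m); the robot touches nothing.
It fails at once if the blue tin is lifted more than 10 mm off the apron (height (world z) of tin_blue above 0.055 m).
It fails at once if the blue tin is tipped by more than 0.35 rad or falls off the apron outside the box ((height (world z) of tin_blue below 0.03 m and x of tin_blue in the frame of chute below 0 m) or (angle between tin_blue's own z axis and vertical above 0.35 rad and x of tin_blue in the frame of chute below 0 m)).
It fails at once if the blue tin is flicked (faster than 0.45 m/s before it is in the doorway) (linear speed of tin_blue above 0.45 m/s and x of tin_blue in the frame of chute below 0 m).
It fails at once if the white tin is shifted by more than 15 mm (distance of tin_white from where it was at the start of the episode above 0.015 m).
It fails at once if a bowl beside the box or the blue cup is shifted by more than 20 mm (distance of any of bowl_a, bowl_b, cup from where it was at the start of the episode above 0.02 m).
It also fails if it takes over 45 s, if anything falls off the work surface, if the arm or the gripper's body presses on something with over 40 N, if the wrist force passes 120 N, or if a joint passes its speed limit or range.

ROBOT

A 7-joint arm with a two-finger parallel gripper is mounted at the origin on the work surface. World frame = base frame: x ahead of the robot, y to its left, z up, the work surface at z = 0. Lengths are in m, angles in rad, forces in N, time in s.
With the tool pointing down it reaches from about 0.425 to 0.875 m from the base axis. Payload 4.7 kg.
Tool frame: the origin (TCP) lies midway between the tips of the shut fingers; the grasp point (between the pads) lies 19 mm behind it; z points along the fingers, x is the direction in which the jaws open and shut, and the axes are right-handed (so a half turn about z gives the same grasp; the last joint's range is limited). The gripper opens to 87 mm and grips with 3 to 60 N. Pads are 19 mm wide; open, the fingers measure 117 mm over their backs; the gripper's body (75 mm by 190 mm) begins 51 mm behind the grasp point.
Start: joints at [-1.22, 0.321, -0.07, 1.45, 0.023, 1.371, -0.057], TCP at [0.215, 0.613, 0.223] pointing down, gripper open.
Joint ranges: [-2.86, 2.86], [-0.3, 2.09], [-1.38, 1.24], [0.06, 2.45], [-1.56, 4.7], [0.09, 2.05], [-2.69, 2.69]. Speed limits (rad/s): [2.57, 2.57, 3.14, 3.14, 3.14, 3.14, 3.14].

INTERFACE

Orientations are given as a rotation vector (axis times angle).
In Python, from bench import get_state, eyes, ticket gives the robot as it stands.
- The arm moves only by the tool carry_out, never from a script. Its argument "motion" is a list of rows, each a list of 2 entries, a list of its own where there are three numbers: the shift along the world's x, y, z in m, then the turn about the world's z in rad. A call has 1 to 20 rows; each row is the pose to reach, as a shift and turn from the pose commanded when the call began; what a row does not reach only later rows make up. A row lasts 1/10 s, in which the tool goes at most 50 mm and 8.59 degrees, less where a joint would pass 70% of its speed; a pose out of reach is approached as far as the arm can. A call with a gripper value outside its range is refused whole. "grip" is the gripper command: -1 is fully open, 1 is shut, values between are in proportion, set as the call begins (left out, the last holds). The fingers move at their own pace and stop on an object; "squeeze" is the grip in N (left out, the last holds). Time passes only in rows, so rows that repeat a pose let the fingers close. It gives the time, the measured TCP pose, the force and the opening at its end, in the units of the state.
- get_state(): the state, without advancing time (a new reading comes with each control period).
- eyes.get_image(name): name is "side" or "top" or "wrist"; returns a dict with "pixels" (420x560x3 uint8, blue, green, red), "mtx" (3x3 intrinsics, pixels), "extrinsics" (4x4, takes a point from camera to world coordinates). Camera axes: x right, y down, z forward; pixel columns grow to the right and rows downward; lengths in m; the calibration is good to about 2 mm. A picture is of the moment at which its call begins. There is no depth.
- ticket.close_job(): hands the job in, once; it reports no verdict.
The state is a dict: "time": time; "joint_positions": joint angles; "qd": joint speeds; "joint_torque": joint torques, N m; "position": TCP position; "tool_rot": TCP orientation; "ft_force": force on the tool from outside, world axes, zero at the start; "torque": the same for the moment, N m; "grip_width": opening from 0.0 (shut) to 1.0 (fully open).
Only numpy, scipy, OpenCV 4.12 (cv2) and the standard library are available. Lean on these libraries where they do the work, as an engineer would, in place of code of your own. Each camera call takes 0.05 s, during which the arm holds its last target. There are 200 camera calls.

## Working session

There is one attempt and no reset: what is moved stays moved. The work goes in short steps, Python scripts to look and compute and a tool call to move; the robot and the scene stay as the last step left them, time stands still between calls to the robot, and variables do not carry over. Pictures are saved under pics/ and viewed, about 8 in all and at most 12, crops included, and the job is handed in when it is done.

Besides the shell and the picture viewer there is one more tool, called after "Emit:" in YAML: its name, and indented under it one key for each argument. carry_out: Moves the arm, as the interface text tells. Its arguments: {"type":"object","properties":{"motion":{"type":"array","items":{"type":"array"}},"grip":{"type":"number"},"squeeze":{"type":"number"}},"required":["motion"]}

```bash
mkdir -p pics; ls
python3 - <<'E'
from bench import get_state, eyes
import cv2,numpy as np
s=get_state(); print({k:np.round(v,3) for k,v in s.items()})
for n in("side","top"):
    d=eyes.get_image(n); cv2.imwrite(f"pics/{n}0.png",d["pixels"]); np.savez(f"{n}0.npz",**d)
    print(n,d["mtx"].round(1).tolist(),d["extrinsics"].round(3).tolist())
E
```

```text
pics
{'time': np.float64(0.0), 'joint_positions': array([-1.22 ,  0.322, -0.07 ,  1.452,  0.023,  1.371, -0.057]), 'qd': array([-0.001, -0.001, -0.001,  0.   , -0.001, -0.   , -0.001]), 'joint_torque': array([ 0.0000e+00, -4.9128e+01, -4.0400e-01, -3.1253e+01, -6.4000e-02,
        4.4000e-02,  0.0000e+00]), 'position': array([0.215, 0.613, 0.221]), 'tool_rot': array([ 2.561e+00,  1.817e+00, -2.000e-03]), 'ft_force': array([0.367, 0.192, 0.419]), 'torque': array([ 0.005,  0.003, -0.026]), 'grip_width': np.float64(0.997)}
side [[516.4, 0.0, 283.6], [0.0, 516.4, 205.6], [0.0, 0.0, 1.0]] [[0.994, -0.068, 0.084, 0.44], [-0.107, -0.673, 0.732, -0.654], [0.007, -0.736, -0.676, 0.808], [0.0, 0.0, 0.0, 1.0]]
top [[448.3, 0.0, 272.3], [0.0, 448.3, 211.9], [0.0, 0.0, 1.0]] [[-0.028, -0.988, 0.152, 0.375], [-1.0, 0.026, -0.01, 0.109], [0.006, -0.152, -0.988, 0.969], [0.0, 0.0, 0.0, 1.0]]
```

View pics/top0.png

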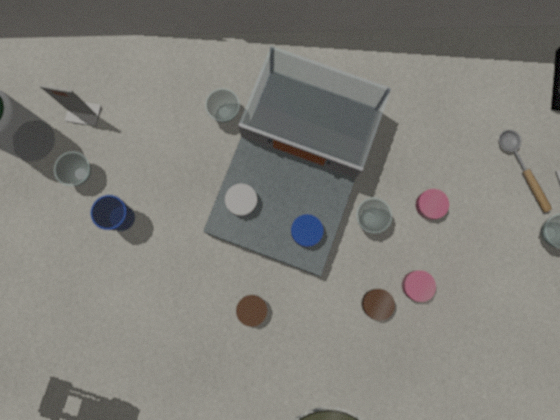

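View pics/side0.png

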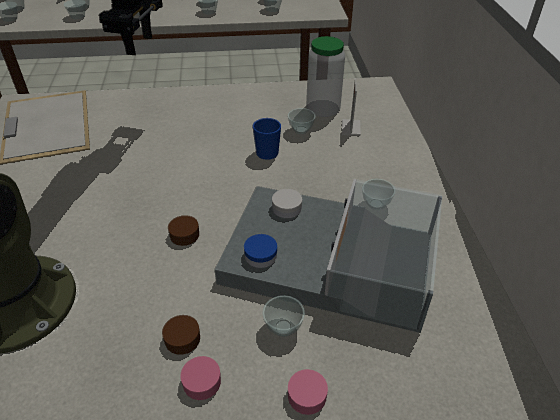

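Top view: blue lid at (308,231), white lid at (241,199), apron near corners at about (206,231) and (322,275), flap at (300,150). The look-alikes, brown at (252,310) and (379,305) and pink at (434,204) and (420,287), are off the apron. So the blue lid on the apron is the target. I'll confirm it in one enlarged crop.

```bash
cat > h.py <<'E'
import numpy as np,cv2
def ray(d,uv,z):
    E=d["extrinsics"];r=E[:3,:3]@np.linalg.solve(d["mtx"],[*uv,1.]);c=E[:3,3]
    return c+r*(z-c[2])/r[2]
def proj(d,P):
    E=np.linalg.inv(d["extrinsics"]);p=d["mtx"]@(E[:3,:3]@np.array(P,float)+E[:3,3]);return p[:2]/p[2]
def blob(img,lo,hi,box):
    x0,y0,x1,y1=box;m=cv2.inRange(cv2.cvtColor(img[y0:y1,x0:x1],cv2.COLOR_BGR2HSV),lo,hi)
    n,l,s,c=cv2.connectedComponentsWithStats(m);i=1+s[1:,4].argmax()
    return c[i]+[x0,y0],s[i]
E
python3 - <<'E'
from h import *
t=dict(np.load("top0.npz"));s=dict(np.load("side0.npz"))
for n,d,b in(("top",t,(200,130,370,290)),("side",s,(215,185,345,300))):
    for nm,lo,hi in(("blue",(105,120,60),(130,255,255)),("white",(0,0,135),(179,60,255))):
        bb=b if nm=="blue" else ((215,175,270,225) if n=="top" else (265,180,310,225))
        c,st=blob(d["pixels"],lo,hi,bb);print(n,nm,c.round(1),st,ray(d,c,.073).round(4))
i=cv2.resize(t["pixels"][40:290,195:400],None,fx=3,fy=3,interpolation=cv2.INTER_CUBIC)[:, :]
i=cv2.resize(t["pixels"][90:290,195:400],(615+205,800),interpolation=cv2.INTER_CUBIC)
i=cv2.resize(t["pixels"][90:285,195:395],(600,585),interpolation=cv2.INTER_CUBIC)
cv2.imwrite("pics/c1.png",i)
E
```

```text
top blue [306.8 230.1] [ 91  85  32  31 781] [0.4739 0.0318 0.073 ]
top white [240.3 198.7] [ 10   8  32  32 780] [0.5416 0.1644 0.073 ]
side blue [260.  245.9] [ 29  49  33  25 654] [0.4727 0.0303 0.073 ]
side white [286.7 198. ] [  7   8  30  21 464] [0.5397 0.164  0.073 ]
```

View pics/c1.png

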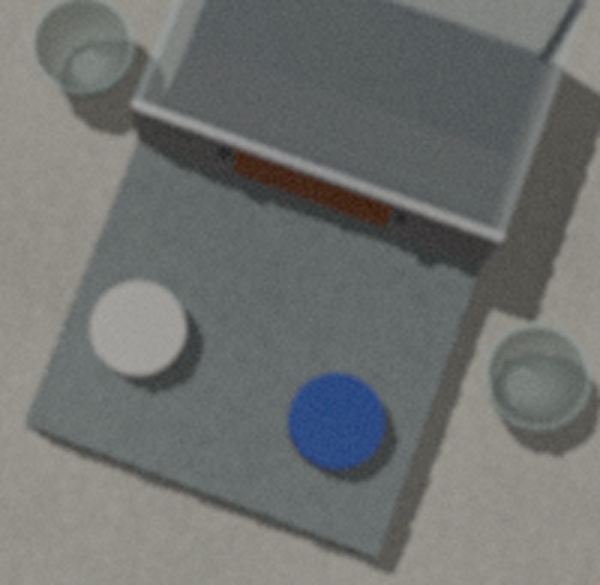

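The crop confirms the blue lid at crop (337,421), on the apron on the right-hand (-y) side. The white tin is at (138,328). Next I'll fit the chute frame from the apron corners and the front face's top edge.

```bash
cat > fit.py <<'E'
from h import *
from scipy.optimize import least_squares
t=dict(np.load("top0.npz"))
obs=[((30,428),(-.22,.13,.045)),((380,557),(-.22,-.13,.045)),((135,103),(0,.13,.117)),((502,238),(0,-.13,.117))]
def W(p,q): c,s=np.cos(p[2]),np.sin(p[2]); return np.array([p[0]+c*q[0]-s*q[1],p[1]+s*q[0]+c*q[1],q[2]])
f=lambda p:np.concatenate([proj(t,W(p,q))-(np.array(u)/3+[195,90]) for u,q in obs])
r=least_squares(f,[.6,.07,0.]);p=r.x
if __name__=="__main__":
    print("pose",p.round(4),"res px",r.fun.round(1))
    R=np.array([[np.cos(p[2]),-np.sin(p[2])],[np.sin(p[2]),np.cos(p[2])]])
    for n,q in(("blue",(.4733,.031)),("white",(.5407,.164))): print(n,"in chute",(R.T@(np.array(q)-p[:2])).round(4))
    print("flap hinge ends px",[proj(t,W(p,(0,y,.107))).round(1) for y in(.057,-.057)])
    s=dict(np.load("side0.npz"));print("side: ",[proj(s,W(p,q)).round(1) for u,q in obs])
    from bench import get_state
    from scipy.spatial.transform import Rotation as Ro
    print(Ro.from_rotvec(get_state()["tool_rot"]).as_matrix().round(3))
E
python3 fit.py
```

```text
pose [ 0.6343  0.0404 -0.381 ] res px [-1.3 -0.5  0.6  0.4 -0.7  0.3  1.3 -0.3]
blue in chute [-0.146  -0.0686]
white in chute [-0.1329  0.0799]
flap hinge ends px [array([273.8, 138.6]), array([327.7, 157.8])]
side:  [array([255.9, 186. ]), array([214.2, 270.4]), array([354.7, 178.7]), array([329. , 270.2])]
[[ 0.33   0.944 -0.   ]
 [ 0.944 -0.33  -0.002]
 [-0.002  0.    -1.   ]]
```

```bash
cat > plan.py <<'E'
from fit import *
tin=np.array([-.146,-.0686])
def w(q): return W(p,(*q,0))[:2]
h0=np.radians(70);d=.0396;R=(-.003-tin[1])/(1-np.cos(h0));N=20
u=lambda a:np.array([np.cos(a),np.sin(a)])
if __name__=="__main__":
    print("pre",w(tin-(d+.010)*u(h0)).round(4),"contact",w(tin-d*u(h0)).round(4))
    print("R",R,"end tin",(tin+R*np.array([np.sin(h0),1-np.cos(h0)])).round(4))
E
python3 plan.py
```

```text
pre [ 0.4402 -0.006 ] contact [0.4469 0.0015]
R 0.09969910071649637 end tin [-0.0523 -0.003 ]
```

Emit:
carry_out:
  motion:
    - [[0.03, -0.04, 0], 0.1]
    - [[0.05, -0.085, 0], 0.2]
    - [[0.07, -0.13, 0], 0.3]
    - [[0.09, -0.175, 0], 0.4]
    - [[0.11, -0.22, 0], 0.5]
    - [[0.13, -0.265, 0], 0.6]
    - [[0.15, -0.31, 0], 0.7]
    - [[0.165, -0.355, 0], 0.8]
    - [[0.18, -0.4, 0], 0.9]
    - [[0.19, -0.445, 0], 1.0]
    - [[0.2, -0.49, 0], 1.1]
    - [[0.21, -0.535, 0], 1.178]
    - [[0.22, -0.58, 0], 1.178]
    - [[0.225, -0.619, 0], 1.178]
    - [[0.225, -0.619, 0], 1.178]
    - [[0.225, -0.619, 0], 1.178]
    - [[0.225, -0.619, 0], 1.178]
  grip: 0.5

```text
time: 1.8
position: [0.4395, -0.0043, 0.2223]
tool_rot: [-1.118, -2.935, -0.0]
ft_force: [-0.5, 0.4, -0.2]
grip_width: 0.253
```

Run:
```python
from bench import get_state,eyes
from h import *
from scipy.spatial.transform import Rotation as Ro
s=get_state();M=Ro.from_rotvec(s["tool_rot"]).as_matrix()
print(s["position"].round(4),M.round(3).tolist(),"jaw deg",np.degrees(np.arctan2(M[1,0],M[0,0])),s["grip_width"],s["joint_positions"].round(2),s["ft_force"].round(2))
```

```text
[ 0.4395 -0.0043  0.2223] [[-0.747, 0.665, -0.001], [0.665, 0.747, 0.0], [0.001, -0.0, -1.0]] jaw deg 138.29954637372543 0.25276878400486014 [-0.6  -0.17  0.5   1.95  0.08  1.34  2.29] [-0.53  0.44 -0.23]
```

Emit:
carry_out:
  motion:
    - [[0, -0.001, -0.03], 0]
    - [[0, -0.001, -0.06], 0]
    - [[0, -0.001, -0.09], 0]
    - [[0, -0.001, -0.11], 0]
    - [[0, -0.001, -0.125], 0]
    - [[0, -0.001, -0.132], 0]
    - [[0, -0.001, -0.132], 0]

```text
time: 2.5
position: [0.439, -0.0056, 0.0898]
tool_rot: [-1.117, -2.934, 0.002]
ft_force: [0.2, -0.0, 0.4]
grip_width: 0.253
```

Run:
```python
from bench import get_state,eyes
from h import *
d=eyes.get_image("side");i=d["pixels"][150:300,180:380];i=cv2.resize(i,(800,600),interpolation=cv2.INTER_CUBIC);cv2.imwrite("pics/s1.png",i)
s=get_state();print(s["position"].round(4),proj(d,s["position"]))
```

```text
[ 0.4398 -0.0058  0.0906] [243.54405192 254.954211  ]
```

View pics/s1.png

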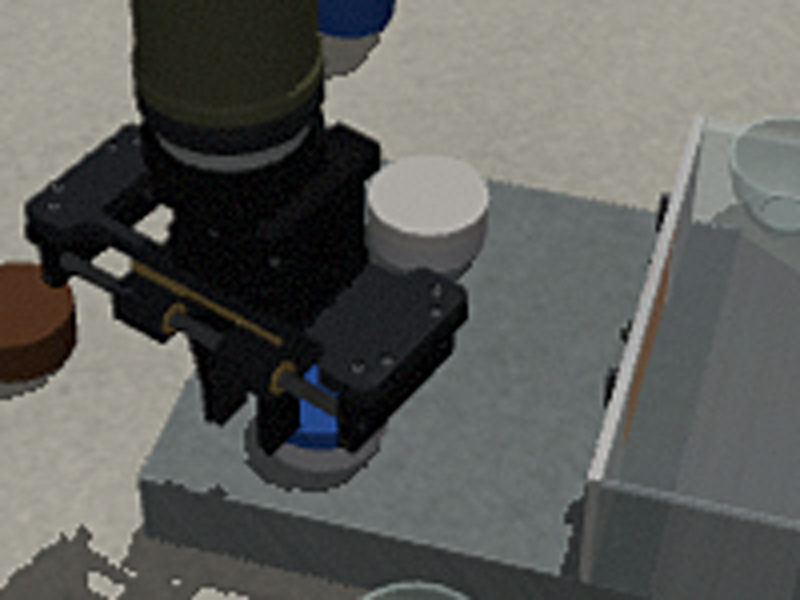

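The side crop shows the two fingertips at crop (215,420) and (270,450), behind the blue tin at (320,440) and clear of it. I'll descend to push height.

Emit:
carry_out:
  motion:
    - [[0, 0, -0.015], 0]
    - [[0, 0, -0.028], 0]
    - [[0, 0, -0.035], 0]
    - [[0, 0, -0.035], 0]

```text
time: 2.95
position: [0.4397, -0.0063, 0.0555]
tool_rot: [-1.12, -2.935, 0.001]
ft_force: [-1.1, -0.2, 0.6]
grip_width: 0.25
```

```bash
cat >> plan.py <<'E'
    from bench import get_state,eyes
    s=get_state();P=s["position"];print(P.round(4),s["ft_force"].round(2))
    for nm in("top","side"):
        im=eyes.get_image(nm)
        try:
            c,st=blob(im["pixels"],(105,120,60),(130,255,255),(200,130,370,290) if nm=="top" else (215,195,345,300));print(nm,c.round(1),st,ray(im,c,.073).round(4))
        except Exception as e: print(e)
    rows=[[*(w(tin-.045*u(h0))-P[:2]).round(3),0,0],[*(w(tin-d*u(h0))-P[:2]).round(3),0,0]]
    for k in range(1,19):
        a=h0*(1-k/18);c=tin+R*np.array([np.sin(h0)-np.sin(a),np.cos(a)-np.cos(h0)])
        rows.append([*(w(c-d*u(a))-P[:2]).round(3),0,round(a-h0,3)])
    print([[[float(r[0]),float(r[1]),0],float(r[3])] for r in rows])
E
python3 plan.py
```

```text
pre [ 0.4402 -0.006 ] contact [0.4469 0.0015]
R 0.09969910071649637 end tin [-0.0523 -0.003 ]
[ 0.4397 -0.0063  0.0555] [-1.11 -0.18  0.64]
top [304.8 228.4] [ 92  85  29  31 625] [0.4775 0.0357 0.073 ]
side [258.6 256.4] [42 59  4  6 17] [0.4681 0.0037 0.073 ]
[[[0.004, 0.004, 0], 0.0], [[0.007, 0.008, 0], 0.0], [[0.01, 0.015, 0], -0.068], [[0.013, 0.021, 0], -0.136], [[0.017, 0.027, 0], -0.204], [[0.021, 0.033, 0], -0.271], [[0.025, 0.039, 0], -0.339], [[0.03, 0.045, 0], -0.407], [[0.035, 0.05, 0], -0.475], [[0.041, 0.055, 0], -0.543], [[0.047, 0.059, 0], -0.611], [[0.053, 0.063, 0], -0.679], [[0.059, 0.066, 0], -0.747], [[0.066, 0.069, 0], -0.814], [[0.072, 0.072, 0], -0.882], [[0.079, 0.074, 0], -0.95], [[0.087, 0.076, 0], -1.018], [[0.094, 0.077, 0], -1.086], [[0.101, 0.078, 0], -1.154], [[0.108, 0.078, 0], -1.222]]
```

Emit:
carry_out:
  motion:
    - [[0.004, 0.004, 0], 0.0]
    - [[0.007, 0.008, 0], 0.0]
    - [[0.01, 0.015, 0], -0.068]
    - [[0.013, 0.021, 0], -0.136]
    - [[0.017, 0.027, 0], -0.204]
    - [[0.021, 0.033, 0], -0.271]
    - [[0.025, 0.039, 0], -0.339]
    - [[0.03, 0.045, 0], -0.407]
    - [[0.035, 0.05, 0], -0.475]
    - [[0.041, 0.055, 0], -0.543]

```text
time: 4.05
position: [0.4813, 0.0493, 0.0558]
tool_rot: [-1.869, -2.525, -0.001]
ft_force: [0.5, 0.3, 0.3]
grip_width: 0.248
```

```bash
cat > look.py <<'E'
from fit import *
from bench import get_state,eyes
from scipy.spatial.transform import Rotation as Ro
import sys
s=get_state();M=Ro.from_rotvec(s["tool_rot"]).as_matrix();a=np.arctan2(M[1,0],M[0,0])-np.pi/2-p[2]
c_,s_=np.cos(p[2]),np.sin(p[2])
C=lambda q:(np.array([[c_,s_],[-s_,c_]])@(np.array(q[:2])-p[:2])).round(4)
tc=C(s["position"]);print("TCP chute",tc,"z",s["position"][2].round(4),"heading deg",np.degrees(a).round(1),"cradle tin",(tc+.0396*np.array([np.cos(a),np.sin(a)])).round(4),"F",s["ft_force"].round(2))
im=eyes.get_image("top");m=cv2.inRange(cv2.cvtColor(im["pixels"],cv2.COLOR_BGR2HSV),(105,120,60),(130,255,255));m[:,:150]=0
pts=cv2.findNonZero(m)
if pts is not None:
    (x,y),r=cv2.minEnclosingCircle(pts);print("lid px",(x,y),r,"n",len(pts),"chute",C(ray(im,(x,y),.073)))
if len(sys.argv)>1:
    v=eyes.get_image(sys.argv[1]);x0,y0,x1,y1=map(int,sys.argv[3:7])
    cv2.imwrite(sys.argv[2],cv2.resize(v["pixels"][y0:y1,x0:x1],(800,int(800*(y1-y0)/(x1-x0))),interpolation=cv2.INTER_CUBIC))
E
python3 look.py top pics/t2.png 200 100 400 250
```

```text
TCP chute [-0.1454 -0.0486] z 0.0558 heading deg 38.8 cradle tin [-0.1145 -0.0238] F [0.48 0.35 0.3 ]
lid px (277.5, 206.0) 2.061652660369873 n 8 chute [-0.1201  0.0045]
```

View pics/t2.png

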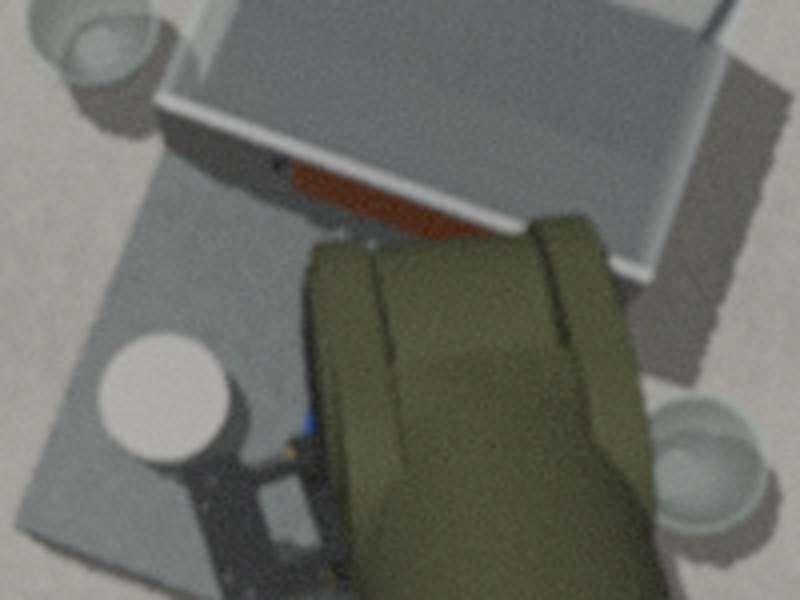

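Only a sliver of the blue lid shows, at top pixel (277,206). It agrees with the tin sitting in the finger cradle. I'll go on with the arc.

Emit:
carry_out:
  motion:
    - [[0.006, 0.004, 0], -0.068]
    - [[0.012, 0.008, 0], -0.136]
    - [[0.018, 0.011, 0], -0.204]
    - [[0.025, 0.014, 0], -0.271]
    - [[0.031, 0.017, 0], -0.339]
    - [[0.038, 0.019, 0], -0.407]
    - [[0.046, 0.021, 0], -0.475]
    - [[0.053, 0.022, 0], -0.543]
    - [[0.06, 0.023, 0], -0.611]
    - [[0.067, 0.023, 0], -0.679]
    - [[0.067, 0.023, 0], -0.679]

```text
time: 5.25
position: [0.5485, 0.0715, 0.0557]
tool_rot: [2.6, 1.762, 0.001]
ft_force: [0.2, -0.7, 0.1]
grip_width: 0.251
```

```bash
python3 look.py side pics/s2.png 210 150 410 300
```

```text
TCP chute [-0.0912 -0.003 ] z 0.0557 heading deg 0.1 cradle tin [-0.0516 -0.0029] F [ 0.22 -0.73  0.12]
```

View pics/s2.png

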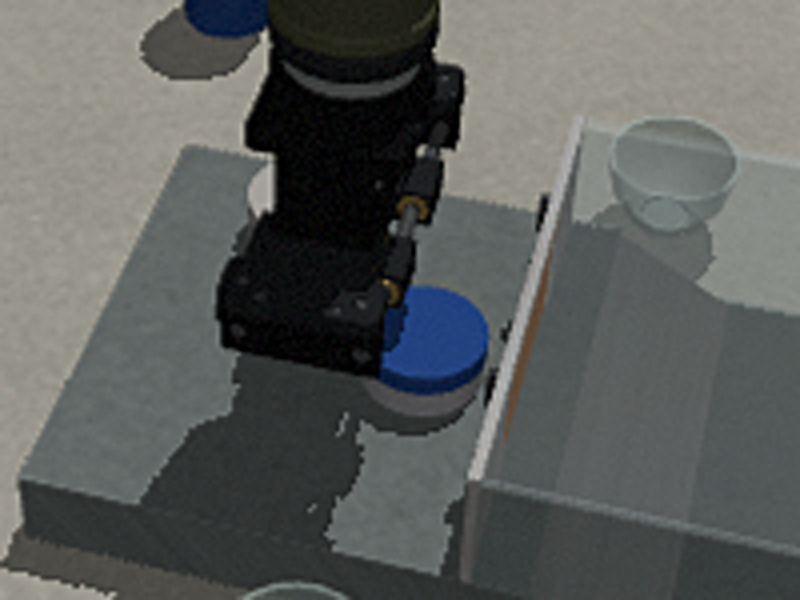

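Side crop: the blue lid is upright in the cradle, right edge at about (488,340) and top at (432,287), facing the doorway between the brackets at (545,210) and (490,385). The box corners are at (583,117) and (477,478), and the apron corners at (187,147) and (20,480). I'll refit the chute with these and compare the predicted lid.

```bash
cat >> fit.py <<'E'
_s=dict(np.load("side0.npz"))
o2=[((583,117),(0,.13,.117)),((477,478),(0,-.13,.117)),((187,147),(-.22,.13,.045)),((20,480),(-.22,-.13,.045))]
g=lambda p:np.concatenate([f(p)]+[proj(_s,W(p,q))-(np.array(u)/4+[210,150]) for u,q in o2])
r=least_squares(g,p);p=r.x
E
python3 - <<'E'
from fit import *
print(p.round(4),r.fun.round(1)[8:])
from bench import get_state
P=get_state()["position"];h=-.381;c=P[:2]+.0396*np.array([np.cos(h),np.sin(h)])
L=np.array([(proj(_s,[c[0]+.032*np.cos(a),c[1]+.032*np.sin(a),.073])-[210,150])*4 for a in np.linspace(0,6.28,90)])
print("lid pred right",L[L[:,0].argmax()],"top",L[L[:,1].argmin()])
E
python3 look.py
```

```text
[ 0.635   0.0402 -0.3824] [-0.6 -0.5  0.   0.7 -0.4 -0.8 -0.5  0.3]
TCP chute [-0.0927 -0.0037] z 0.0556 heading deg 0.2 cradle tin [-0.0531 -0.0035] F [ 0.05 -0.1  -0.39]Traceback (most recent call last):
  File "<stdin>", line 5, in <module>
NameError: name '_s' is not defined
```

Run:
```python
from fit import *
import fit
from bench import get_state
P=get_state()["position"];h=-.382;c=P[:2]+.0396*np.array([np.cos(h),np.sin(h)])
L=np.array([(proj(fit._s,[c[0]+.032*np.cos(a),c[1]+.032*np.sin(a),.073])-[210,150])*4 for a in np.linspace(0,6.28,90)])
print("lid pred right",L[L[:,0].argmax()],"top",L[L[:,1].argmin()])
```

```text
lid pred right [483.7390424 330.6019089] top [415.49033335 283.77583714]
```

Emit:
carry_out:
  motion:
    - [[0.004, -0.0016, 0], 0]
    - [[0.01, -0.004, 0], 0]
    - [[0.016, -0.0064, 0], 0]
    - [[0.022, -0.0088, 0], 0]
    - [[0.028, -0.0112, 0], 0]
    - [[0.034, -0.0136, 0], 0]
    - [[0.04, -0.016, 0], 0]
    - [[0.046, -0.0184, 0], 0]
    - [[0.052, -0.0208, 0], 0]
    - [[0.058, -0.0232, 0], 0]
    - [[0.062, -0.0248, 0], 0]
    - [[0.065, -0.026, 0], 0]
    - [[0.065, -0.026, 0], 0]

```text
time: 6.7
position: [0.6133, 0.0451, 0.0556]
tool_rot: [2.602, 1.76, 0.0]
ft_force: [-0.4, 0.1, 0.5]
grip_width: 0.25
```

```bash
python3 look.py side pics/s3.png 260 160 420 280
```

```text
TCP chute [-0.0219 -0.0036] z 0.0556 heading deg 0.1 cradle tin [ 0.0177 -0.0035] F [-0.38  0.13  0.52]
```

View pics/s3.png

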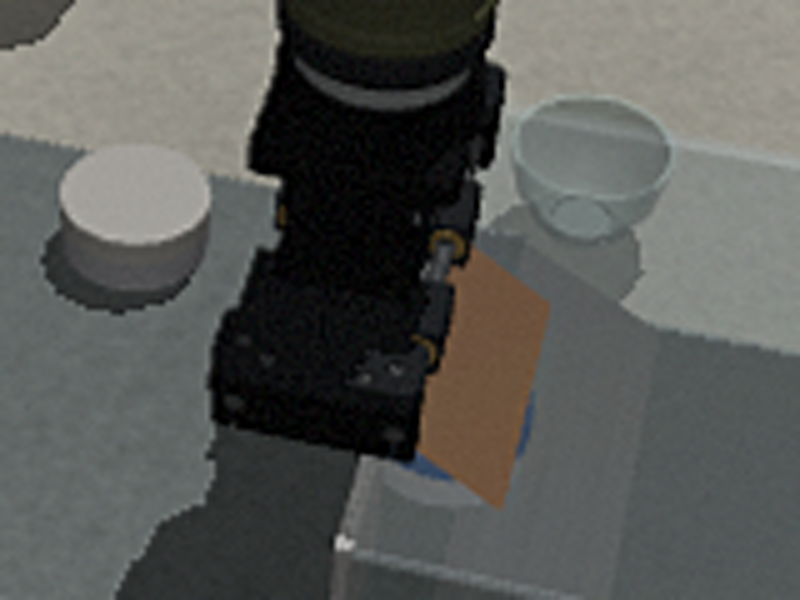

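The flap is held open over the blue tin, with the lid visible under it at crop (440,470) and (528,420). So the tin is on the sill, as step 1 needs. The tool can't be tilted through this interface and the bar is about 9 mm ahead. I'll back off, shut the fingers so they push on the tin's rearmost point, and make a short brisk stroke that ends short of the bar.

Emit:
carry_out:
  motion:
    - [[-0.009, 0.0036, 0], 0]
    - [[-0.019, 0.0076, 0], 0]
    - [[-0.029, 0.0116, 0], 0]
    - [[-0.037, 0.0149, 0], 0]
    - [[-0.037, 0.0149, 0], 0]

```text
time: 7.3
position: [0.5743, 0.0617, 0.0556]
tool_rot: [-2.599, -1.762, 0.0]
ft_force: [0.3, 0.0, -0.7]
grip_width: 0.251
```

Emit:
carry_out:
  motion:
    - [[0, 0, 0], 0]
    - [[0, 0, 0], 0]
    - [[0, 0, 0], 0]
    - [[0, 0, 0], 0]
    - [[0, 0, 0], 0]
  grip: 1
  squeeze: 5

```text
time: 7.8
position: [0.576, 0.0602, 0.0555]
tool_rot: [2.602, 1.76, -0.0]
ft_force: [-0.6, 0.0, 0.3]
grip_width: 0.004
```

```bash
python3 look.py
```

```text
TCP chute [-0.0622 -0.0035] z 0.0555 heading deg 0.1 cradle tin [-0.0226 -0.0034] F [-0.55  0.04  0.26]
```

Emit:
carry_out:
  motion:
    - [[0.017, -0.0068, 0], 0]
    - [[0.0427, -0.0172, 0], 0]
    - [[0.0427, -0.0172, 0], 0]
    - [[0.0427, -0.0172, 0], 0]
    - [[0.0427, -0.0172, 0], 0]

```text
time: 8.35
position: [0.6183, 0.043, 0.0555]
tool_rot: [2.602, 1.761, 0.0]
ft_force: [-0.7, -0.3, -0.7]
grip_width: 0.001
```

```bash
python3 look.py side pics/s4.png 260 160 420 280
```

```text
TCP chute [-0.0165 -0.0036] z 0.0555 heading deg 0.1 cradle tin [ 0.0231 -0.0035] F [-0.68 -0.27 -0.68]
```

View pics/s4.png

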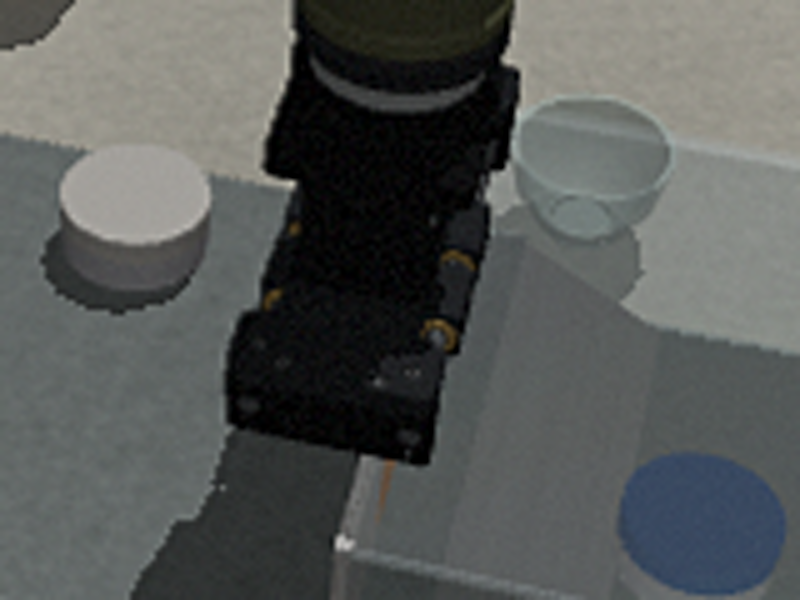

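The blue tin now lies flat on the box floor, lid at crop (700,525), and the flap has dropped back, its edge at (388,485). I'll draw the fingers back and up, clear of everything.

Emit:
carry_out:
  motion:
    - [[-0.02, 0.008, 0], 0]
    - [[-0.045, 0.018, 0], 0]
    - [[-0.065, 0.026, 0], 0]
    - [[-0.075, 0.03, 0.02], 0]
    - [[-0.075, 0.03, 0.06], 0]
    - [[-0.075, 0.03, 0.105], 0]
    - [[-0.075, 0.03, 0.15], 0]
    - [[-0.09, 0.07, 0.18], 0]
    - [[-0.11, 0.115, 0.18], 0]
    - [[-0.12, 0.16, 0.18], 0]
    - [[-0.12, 0.205, 0.18], 0]
    - [[-0.12, 0.25, 0.18], 0]
    - [[-0.12, 0.295, 0.18], 0]
    - [[-0.12, 0.295, 0.18], 0]
    - [[-0.12, 0.295, 0.18], 0]

```text
time: 9.95
position: [0.4978, 0.3391, 0.2351]
tool_rot: [2.599, 1.764, -0.001]
ft_force: [0.3, -0.7, -0.1]
grip_width: 0.003
```

```bash
python3 look.py top pics/t5.png 80 30 440 300
python3 - <<'E'
from fit import *
from bench import eyes
d=eyes.get_image("side")
c,st=blob(d["pixels"],(0,0,135),(179,60,255),(265,180,310,225));print("white now",c.round(1))
a=eyes.get_image("top")
for n,(x0,y0,x1,y1) in dict(bowl_a=(200,80,238,130),bowl_b=(352,190,398,245),cup=(85,185,140,245),white=(215,175,270,225)).items():
    print(n,"mean abs diff",np.abs(a["pixels"][y0:y1,x0:x1].astype(int)-np.load("top0.npz")["pixels"][y0:y1,x0:x1]).mean().round(1))
E
```

```text
TCP chute [-0.2388  0.2261] z 0.2351 heading deg 0.3 cradle tin [-0.1992  0.2263] F [ 0.25 -0.72 -0.15]
lid px (320.0, 97.0) 9.999999747378752e-05 n 1 chute [0.129  0.0008]
white now [285. 193.]
bowl_a mean abs diff 16.1
bowl_b mean abs diff 15.9
cup mean abs diff 58.4
white mean abs diff 15.4
```

View pics/t5.png

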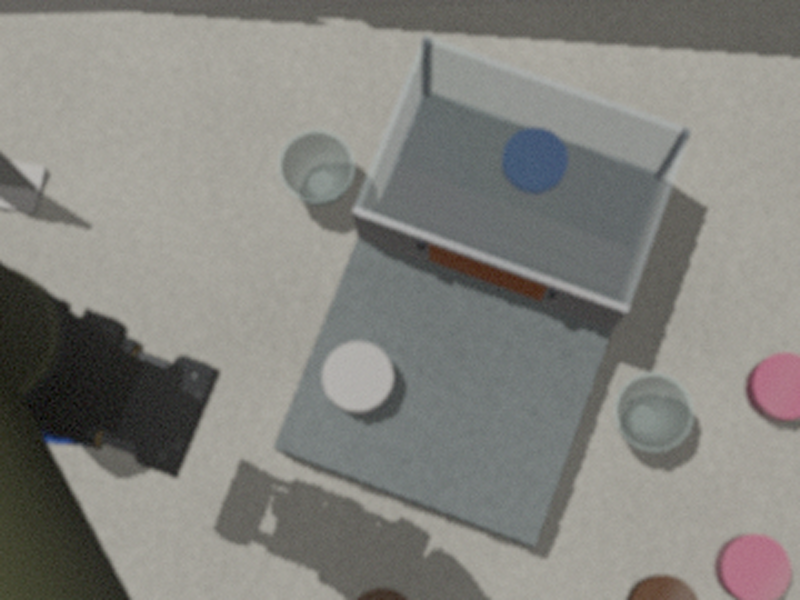

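Blue tin at crop (535,160), flat in the box at chute x of about 0.13 m. The flap is shut at (487,272). The white tin at (358,377), which is (241,199) in the full picture, and both bowls are where they began. Handing in.

```bash
python3 -c "
from bench import ticket;print(ticket.close_job())"
```

```text
the job is handed in; nothing more can be done
None
```

The blue-lidded tin is in the return box with the flap hanging shut behind it. I handed the job in at about 10 s; it reports no verdict.

**What I did:** I slid the tin along a curve over the apron between the half-closed fingers, then straight in until it held the flap open on the sill. I drew the fingers back 40 mm and shut them. A short stroke of about 0.25 m/s, ending a few millimetres short of the hinge bar, sent the tin over the sill. Then I drew the fingers out and moved the arm clear.

**Departure from the task:** the interface cannot tilt the tool, so the fingers did not follow the tin under the flap as described. The tin coasted the last few millimetres over the sill. By my estimate its centre was already past the doorway plane then.

**Last checks:**
- **Blue tin:** it lies flat, about 0.13 m past the doorway plane.
- **White tin:** in the top view it was within about 1 pixel (about 2 mm) of its start. My automatic side-view reading disagreed by about 5 pixels. I put that down to lighting and did not look into it.
- **Bowls:** they look unmoved in the top view, by eye only.
- **Cup:** the arm hid it in the last picture, so I could not check it directly. The gripper only passed well above it.

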